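# Set the wheel-bearing nut and lock it with its pin

### The job

Set the bearing of the castor wheel in the blue jig: crank the nut down (clockwise seen from above, by its red handle) until it comes up hard against the brass washer. Then back it off, counter-clockwise, just to the first position where its cross hole faces the lock pin, and push the yellow-knobbed lock pin fully home into the hole; let go, and do not disturb the screw jar or the tape measure.

Things in the scene. Friction and masses are not known exactly. Their poses are not given: they have to be found in the camera images.
- hub_jig: Jig fixed to the bench: blue plate 220 x 124 x 12 mm (x -153 to +67) with a black-tyred castor wheel, diameter 100, lying flat on it. Origin: on the bench, on the vertical axis of wheel and nut; z up; -x points from the axis to the lock pin's grey guide post (54 to 72 mm from the axis, 28 wide, 94 high).
- crank_grip (a point): Centre of the crank nut's red handle, an upright freely spinning sleeve, diameter 20, 52 tall, 50 mm from the nut's axis. Site half-way up, 141 mm above the bench when the nut is hard down; crank arm 27 mm below it. Site's x axis points from the nut's axis out to the handle, z up. Turning takes about 2.5 N at the handle; 10 N is ample to feel the hard stop. The nut stays where left.
- washer_top (a point): Centre of the top of the brass washer (diameter 58) under the nut, 64.5 mm above the bench, on the axis. Right-hand thread: clockwise from above lowers the nut, 5 mm a turn; at the start it is 1.1 to 1.7 turns short of hard down. The angle at which it comes up hard differs each time and must be felt.
- cross_hole (a point): Mouth of the one cross hole (13 wide, 16 tall, one side only) in the nut's steel collar (diameter 48), exactly opposite the handle, under a yellow mark; point 24 mm from the axis. It faces the pin when the handle points straight away from the pin (along +x of hub_jig): first after backing off 0.1 to 0.6 of a turn from the hard stop.
- pin_knob (a point): Middle of the lock pin's yellow upright knob: diameter 16, from 76 to 112 mm above the bench; point on its axis at 96 mm, 118 mm from the nut's axis with the pin fully out, 88 mm when home. The pin, a rod of diameter 9 at 80 mm height, runs from the knob to the nut: grip the knob across the rod (from the jig's +y and -y sides) or push it from behind. The red handle passes above the knob.
- lock_pin (a joint): Travel of the captive lock pin towards the nut, along +x of hub_jig, in m: 0 = fully out, 0.030 = fully home; it starts within 3 mm of fully out. It slides stiffly (about 1.5 N) and stays where it is left; unless the cross hole faces it within about 0.1 rad, the nut's collar stops it at about 0.006.
- screw_jar: Clear jar with a yellow lid, diameter 60 mm, 76 mm tall, standing loose on the bench; origin at the centre of its underside. To be left alone.
- tape_measure: Yellow pocket tape measure, 75 x 89 x 34 mm, lying loose on the bench; origin at the centre of its underside. To be left alone.

How it is judged (in metres and radians):
On the way:
1. the nut has been cranked down hard against the washer (within 0.15 mm of the stop, about 10 degrees of turn), the pin still out (z of crank_grip in the frame of hub_jig below 0.14115 m and value of joint lock_pin below 0.01 m), for 0.1 s.
At the end, for the whole second after the job is handed in: The lock pin is home in the nut's cross hole (within 3 mm of its full 30 mm travel) and at rest, with the nut backed off less than one turn from the hard stop (handle 0.3 to 4.4 mm above its hard-down height) and the handle pointing away from the pin (value of joint lock_pin above 0.027 m and z of crank_grip in the frame of hub_jig between 0.1413 and 0.1454 m and x of crank_grip in the frame of hub_jig above 0.047 m and velocity of joint lock_pin below 0.005 m/s); the robot touches nothing.
It fails at once if the screw jar is shifted more than 30 mm (distance of screw_jar from where it was at the start of the episode above 0.03 m).
It fails at once if the tape measure is shifted more than 30 mm (distance of tape_measure from where it was at the start of the episode above 0.03 m).
It also fails if it takes over 64 s, if anything falls off the work surface, if the arm or the gripper's body presses on something with over 40 N, if the wrist force passes 120 N, or if a joint passes its speed limit or range.

### The arm

A 7-joint arm with a two-finger parallel gripper is mounted at the origin on a cart in front of the work surface, level with it; the furniture and walls round the work are solid. World frame = base frame: x ahead of the robot, y to its left, z up, the work surface at z = 0. Lengths are in m, angles in degrees, forces in N, time in s.
With the tool pointing down it reaches from about 0.425 to 0.925 m from the base axis. Payload 6.8 kg.
Tool frame: the origin (TCP) lies midway between the tips of the shut fingers; the grasp point (between the pads) lies 19 mm behind it; z points along the fingers, y is the line along which they close (so a half turn about z gives the same grasp; the last joint's range is limited). The gripper opens to 85 mm and grips with 20 to 120 N. Pads are 22 mm wide; open, the fingers measure 114 mm over their backs; the gripper's body (76 mm by 85 mm) begins 54 mm behind the grasp point. The pads swing forward as they close: fully open they stand 13 mm farther back than shut.
Start: joints at [-75.006, 27.33, 1.283, 89.118, -0.659, 63.558, -4.761], TCP at [0.244, 0.629, 0.231] pointing down, gripper open.
Joint ranges: [-169.35, 169.35], [-19.33, 120.38], [-80.79, 83.38], [13.8, 139.57], [-78.32, 258.32], [9.67, 109.79], [-169.56, 169.56]. Speed limits (degrees/s): [136.94, 136.94, 180, 180, 180, 180, 180].

### API

Orientations are given as a 3x3 rotation matrix whose columns are the frame's x, y, z axes.
In Python, from rig import r gives the robot as it stands.
- The arm moves only by the shell command python3 -m crank 'ROWS' [OPENING] [FORCE]. ROWS is JSON, a list of rows, each a list of 2 entries, a list of its own where there are three numbers: the shift along the world's x, y, z in m, then the turn, a rotation vector about the world's x, y, z in degrees. A call has 1 to 8 rows; each row shifts and turns the commanded pose from where the row before left it; what a row does not reach is not made up. A row lasts 1/8 s, in which the tool goes at most 62.5 mm and 10.7 degrees, less where a joint would pass 70% of its speed; a pose out of reach is approached as far as the arm can. A call with a gripper value outside its range is refused whole. OPENING is the finger opening in m, from 0 to 0.0854, set as the call begins (- or left out, the last holds). The fingers move at their own pace and stop on an object; FORCE is the grip in N (left out, the last holds). Time passes only in rows, so rows that do not move let the fingers close. It gives the time, the measured TCP pose, the force, the opening and the grip force at its end, in the units of the state.
- r.observe(): the state, without advancing time (a new reading comes with each control period).
- r.read_camera(name): name is "scene" or "top" or "wrist"; returns a dict with "image" (384x512x3 uint8, red, green, blue), "vertical_fov" (degrees; the focal length in pixels is half the picture's height over the tangent of half this angle, whatever the lens; pixels are square), "cx", "cy" (the principal point, pixels), "distortion" ([k1, k2, p1, p2, k3] as OpenCV has them; the pictures are not rectified), "world_to_cam" (4x4, takes a point from world to camera coordinates). Camera axes: x right, y up, looking along -z (the intrinsics and any distortion apply to the point x, -y, -z); pixel columns grow to the right and rows downward; lengths in m; the calibration is good to about 2 mm. A picture is of the moment at which its call begins. There is no depth.
- r.sign_off(): hands the job in; it is judged then, once.
The state is a dict: "clock": time; "joint_pos": joint angles; "joint_vel": joint speeds; "joint_torque": joint torques, N m; "ee_pos": TCP position; "ee_rot": TCP orientation; "contact_force": force on the tool from outside, world axes, zero at the start; "moment": the same for the moment, N m; "gripper_width": finger opening in m; "finger_force": force on a finger pad.
Only numpy, scipy, OpenCV 4.12 (cv2) and the standard library are available. Lean on these libraries where they do the work, as an engineer would, in place of code of your own. Each camera call takes 0.05 s, during which the arm holds its last target. There are 200 camera calls.

## Working session

There is one attempt and no reset: what is moved stays moved. The work goes in short steps, Python scripts to look and compute and a shell command to move; the robot and the scene stay as the last step left them, time stands still between calls to the robot, and variables do not carry over. Pictures are saved under pics/ and viewed, at most 10 in all, crops included, and the job is handed in when it is done.

```bash
ls; mkdir -p pics; cat > h.py <<'E'
import numpy as np, cv2
from rig import r
def K(c):
    f=c["image"].shape[0]/2/np.tan(np.radians(c["vertical_fov"])/2)
    return np.array([[f,0,c["cx"]],[0,f,c["cy"]],[0,0,1.]])
def ray(c,uv):
    p=cv2.undistortPoints(np.array([[uv]],float),K(c),np.array(c["distortion"],float))[0,0]
    T=np.array(c["world_to_cam"]); R=T[:3,:3]
    return -R.T@T[:3,3], R.T@np.array([p[0],-p[1],-1.])
def onz(c,uv,z):
    o,d=ray(c,uv); return o+d*(z-o[2])/d[2]
def proj(c,P):
    T=np.array(c["world_to_cam"]); q=(T[:3,:3]@np.array(P,float).reshape(-1,3).T).T+T[:3,3]
    q=q*[1,-1,-1]
    return cv2.projectPoints(q,np.zeros(3),np.zeros(3),K(c),np.array(c["distortion"],float))[0][:,0]
E
python3 - <<'E'
from h import *
ims=[]
for n in("scene","top"):
    c=r.read_camera(n); np.save(f"pics/{n}0.npy",c,allow_pickle=True); 
    cv2.imwrite(f"pics/{n}0.png",cv2.resize(c["image"][:,:,::-1],(800,600)))
print({k:v for k,v in r.observe().items()})
E
```

```text
pics
{'clock': 0.1, 'joint_pos': array([-75.0059461 ,  27.37190876,   1.28001451,  89.17223503,
        -0.65899464,  63.55708629,  -4.76267671]), 'joint_vel': array([-0.01646172,  0.01102715,  0.17728512, -0.16318784, -0.04864875,
       -0.06748974, -0.02897384]), 'joint_torque': array([ 4.87420286e-03, -5.97761929e+01,  1.61400665e+00, -2.81952631e+01,
        1.28659874e-02,  4.97328394e-03, -1.55047303e-05]), 'ee_pos': array([0.24377917, 0.62887556, 0.23041598]), 'ee_rot': array([[-9.32400141e-01,  3.61427372e-01, -4.81723524e-04],
       [ 3.61427674e-01,  9.32398833e-01, -1.56627421e-03],
       [-1.16935922e-04, -1.63450251e-03, -9.99998657e-01]]), 'contact_force': array([-0.27513912, -0.5698135 , -0.04918861]), 'moment': array([ 0.00778111, -0.03023735, -0.01279485]), 'finger_force': 0.0, 'gripper_width': 0.08529016112786265}
```

View pics/scene0.png

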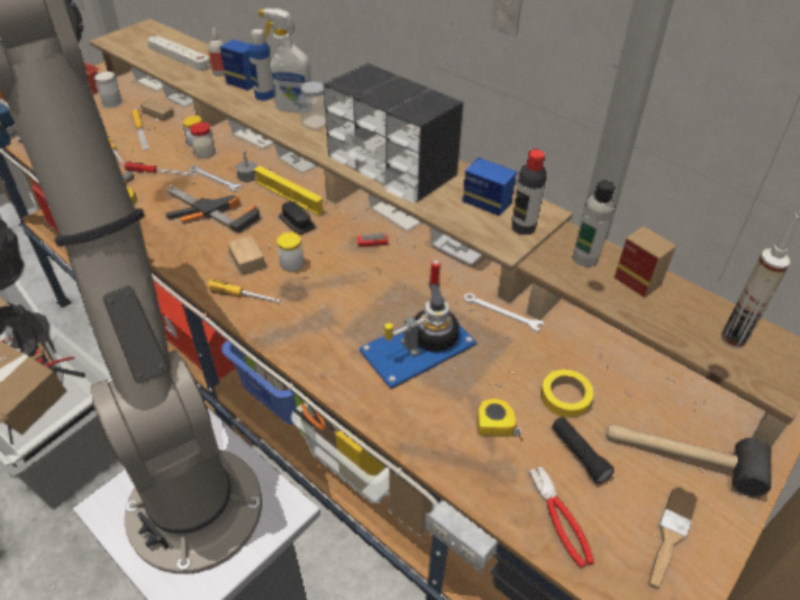

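View pics/top0.png

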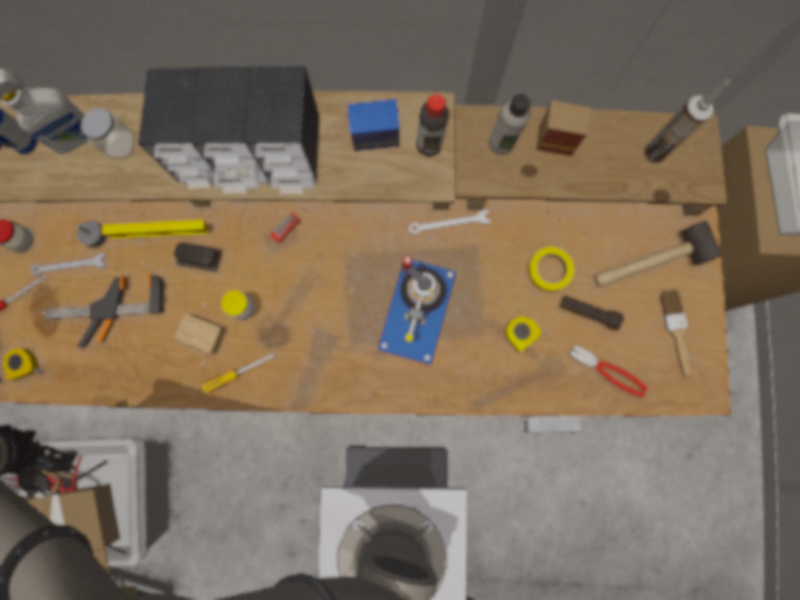

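The scene view shows the jig at about (420,330), its red handle at (435,272) and the knob at (390,330). In the top view the plate is at (418,310), the handle at (407,263) and the knob at (409,337), with the jar at (237,304) and the tape measure at (522,333). The handle is out on the far-left side, roughly opposite the pin.

```bash
python3 - <<'E'
from h import *
def cents(c,lo,hi,box=None):
    h=cv2.cvtColor(c["image"],cv2.COLOR_RGB2HSV); m=cv2.inRange(h,lo,hi)
    if box: 
        k=np.zeros_like(m); k[box[1]:box[3],box[0]:box[2]]=255; m&=k
    return m
t=np.load("pics/top0.npy",allow_pickle=True).item(); s=np.load("pics/scene0.npy",allow_pickle=True).item()
f=512/800
m=cents(t,(100,120,60),(125,255,255),(int(370*f),int(240*f),int(470*f),int(375*f)))
cn=max(cv2.findContours(m,0,2)[0],key=cv2.contourArea); hull=cv2.convexHull(cn)
q=np.array([onz(t,p[0],0.012)[:2] for p in hull],np.float32)
print(cv2.minAreaRect(q)); b=cv2.boxPoints(cv2.minAreaRect(q)); print(b)
for n,c,box in(("top",t,(395,250,425,350)),("scene",s,(370,255,450,345))):
    bx=tuple(int(v*f) for v in box)
    for nm,lo,hi,z in(("red",(0,150,80),(8,255,255),.147),("red2",(172,150,80),(180,255,255),.147),("yel",(22,130,120),(35,255,255),.096)):
        mm=cents(c,lo,hi,bx); ys,xs=np.nonzero(mm)
        if len(xs): print(n,nm,len(xs),xs.mean(),ys.mean(),onz(c,(xs.mean(),ys.mean()),z))
print("cam",ray(t,(256,192))[0],ray(s,(256,192))[0])
E
```

```text
((0.5405441522598267, -0.0468556210398674), (0.1160493940114975, 0.21004407107830048), 74.98513793945312)
[[ 0.42407528 -0.07569126]
 [ 0.6269482  -0.13010728]
 [ 0.65701306 -0.01801998]
 [ 0.45414013  0.03639604]]
top red 8 259.5 169.25 [ 0.61287096 -0.01954399  0.147     ]
top yel 13 261.38461538461536 215.6153846153846 [ 0.47090748 -0.02802016  0.096     ]
scene red 60 277.93333333333334 174.78333333333333 [ 0.61443244 -0.02302468  0.147     ]
scene red2 2 279.0 172.5 [ 0.62510813 -0.01870334  0.147     ]
scene yel 35 248.97142857142856 209.54285714285714 [ 0.47643848 -0.02396744  0.096     ]
cam [ 0.35185698 -0.01389813  1.28800452] [-0.18684835 -0.61917372  1.05496007]
```

```bash
python3 -m crank '[[[0.022,-0.044,0.005],[0,0,0.4]],[[0.022,-0.044,0.005],[0,0,0.4]],[[0.022,-0.044,0.005],[0,0,0.4]],[[0.022,-0.044,0.005],[0,0,0.4]],[[0.022,-0.044,0.005],[0,0,0.4]],[[0.022,-0.044,0.005],[0,0,0.4]],[[0.022,-0.044,0.005],[0,0,0.4]],[[0.022,-0.044,0.005],[0,0,0.4]]]' 0.06 20
```

```text
clock: 1.1
ee_pos: [0.4203, 0.2757, 0.2713]
ee_rot: [[-0.951, 0.309, -0.0], [0.309, 0.951, -0.0], [0.0, -0.0, -1.0]]
contact_force: [0.2, 0.6, -0.4]
gripper_width: 0.0601
finger_force: 0.0
```

```bash
python3 -m crank '[[[0.022,-0.044,0.005],[0,0,0.4]],[[0.022,-0.044,0.005],[0,0,0.4]],[[0.022,-0.044,0.005],[0,0,0.4]],[[0.022,-0.044,0.005],[0,0,0.4]],[[0.022,-0.044,0.005],[0,0,0.4]],[[0.022,-0.044,0.005],[0,0,0.4]],[[0.022,-0.044,0.005],[0,0,0.4]],[[0,0,0],[0,0,0]]]'
python3 - <<'E'
from h import *
for n in("wrist","top"):
    c=r.read_camera(n); np.save(f"pics/{n}1.npy",c,allow_pickle=True)
    cv2.imwrite(f"pics/{n}1.png",c["image"][:,:,::-1])
print(r.observe()["ee_pos"],r.observe()["ee_rot"],r.observe()["joint_pos"],ray(c,(256,192)))
E
```

```text
clock: 2.1
ee_pos: [0.5747, -0.0354, 0.3064]
ee_rot: [[-0.963, 0.269, 0.001], [0.269, 0.963, -0.002], [-0.001, -0.002, -1.0]]
contact_force: [-0.4, -0.3, 0.1]
gripper_width: 0.0595
finger_force: 0.0
[ 0.57364217 -0.03061585  0.30578832] [[-9.64820429e-01  2.62907437e-01 -1.10468978e-03]
 [ 2.62907360e-01  9.64821058e-01  2.16340573e-04]
 [ 1.12270551e-03 -8.17012701e-05 -9.99999366e-01]] [-22.31766946  14.69166728  23.60404864  99.20896034  -6.32475953
  67.46940096  77.79121046] (array([ 0.35185698, -0.01389813,  1.28800452]), array([ 0.16251992,  0.00372761, -0.98676314]))
```

View pics/wrist1.png

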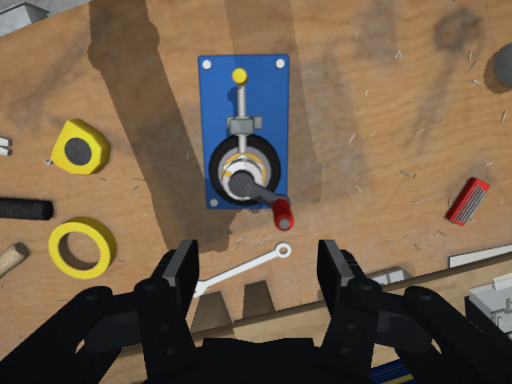

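The wrist view shows the plate at (199–289, 55–208), the knob at (239,75), the wheel centre near (243,172) and the red handle's top at about (284,222).

```bash
cat >> h.py <<'E'
def look(c):
    h=cv2.cvtColor(c["image"],cv2.COLOR_RGB2HSV)
    m=cv2.inRange(h,(100,120,60),(125,255,255))
    cn=max(cv2.findContours(m,0,2)[0],key=cv2.contourArea)
    q=np.array([onz(c,p[0],0.012)[:2] for p in cv2.convexHull(cn)],np.float32)
    print("plate",cv2.minAreaRect(q))
    for nm,m in(("yel",cv2.inRange(h,(22,130,120),(35,255,255))),("red",cv2.inRange(h,(0,150,70),(8,255,255))|cv2.inRange(h,(172,150,70),(180,255,255)))):
        for k in cv2.findContours(m,0,2)[0]:
            if cv2.contourArea(k)>30:
                x,rr=cv2.minEnclosingCircle(k); a=cv2.minAreaRect(k)
                print(nm,cv2.contourArea(k),a,onz(c,a[0],.112 if nm=="yel" else .148)[:2])
E
python3 - <<'E'
from h import *
c=np.load("pics/wrist1.npy",allow_pickle=True).item(); look(c)
print("handle top",onz(c,(284,225),.1735)); print(ray(c,(256,192))[0])
im=c["image"][150:260,190:330,::-1]; cv2.imwrite("pics/crop1.png",cv2.resize(im,(700,550),interpolation=cv2.INTER_CUBIC))
E
```

```text
plate ((0.541682779788971, -0.045745521783828735), (0.1216428279876709, 0.2165084034204483), 75.04971313476562)
yel 2686.0 ((78.75, 249.75), (64.34671783447266, 53.740108489990234), 45.0) [ 0.61091529 -0.27975151]
yel 1956.5 ((78.47018432617188, 149.98394775390625), (50.254581451416016, 47.61316680908203), 28.300758361816406) [ 0.49593906 -0.22514102]
yel 145.0 ((239.00003051757812, 75.5), (13.435027122497559, 13.435027122497559), 45.0) [ 0.47095657 -0.02706215]
red 458.5 ((281.6500244140625, 214.4499969482422), (31.622774124145508, 18.657434463500977), 71.56504821777344) [ 0.61918361 -0.02173376]
red 339.5 ((468.1153259277344, 201.57693481445312), (18.582456588745117, 50.75507354736328), 33.6900634765625) [0.65941743 0.17525671]
handle top [ 0.6207686  -0.02170268  0.1735    ]
[ 0.50420097 -0.0155087   0.44954512]
```

View pics/crop1.png

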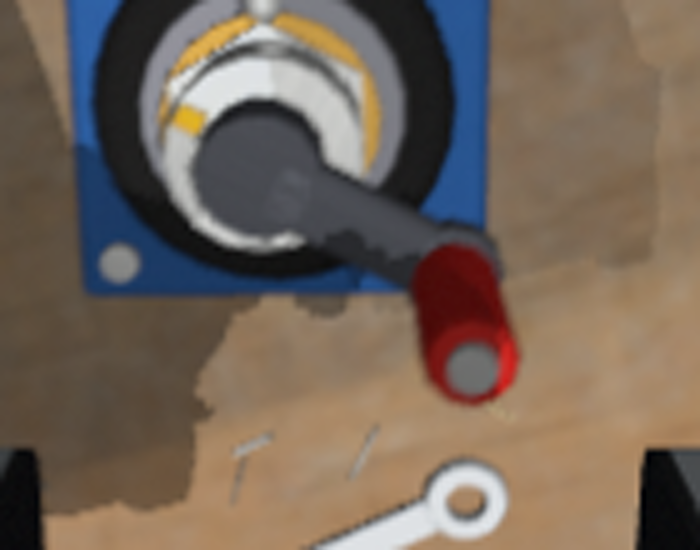

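The crop shows the handle's grey top at picture pixel (284,223) and the nut's disc centre at (242,185). The yellow mark is opposite the handle, so the handle is at about +59° in the jig frame.

```bash
python3 -m crank '[[[0.023,0.005,-0.02],[0,0,0]],[[0.022,0.004,-0.02],[0,0,0]],[[0,0,-0.03],[0,0,0]],[[0,0,-0.03],[0,0,0]],[[0,0,-0.03],[0,0,0]],[[0,0,-0.03],[0,0,0]],[[0,0,-0.007],[0,0,0]],[[0,0,0],[0,0,0]]]'; python3 -m crank '[[[0,0,0],[0,0,0]],[[0,0,0],[0,0,0]],[[0,0,0],[0,0,0]],[[0,0,0],[0,0,0]]]' 0.01 20
python3 - <<'E'
from h import *
c=r.read_camera("wrist");cv2.imwrite("pics/w2.png",c["image"][:,:,::-1])
E
```

```text
clock: 3.2
ee_pos: [0.6188, -0.0205, 0.1394]
ee_rot: [[-0.965, 0.261, -0.0], [0.261, 0.965, 0.0], [0.001, 0.0, -1.0]]
contact_force: [0.9, -0.2, 1.0]
gripper_width: 0.06
finger_force: 0.0
clock: 3.7
ee_pos: [0.6196, -0.0221, 0.1404]
ee_rot: [[-0.965, 0.262, 0.002], [0.262, 0.965, -0.0], [-0.002, 0.0, -1.0]]
contact_force: [-0.1, -0.2, 5.2]
gripper_width: 0.0192
finger_force: 21.3
```

View pics/w2.png

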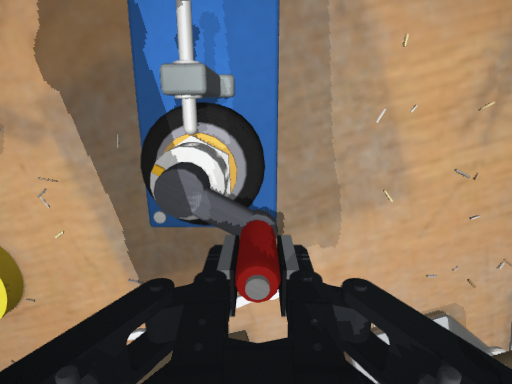

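```bash
python3 -m crank '[[[0.0079,-0.0104,0.0005],[0,0,0]],[[0.005,-0.0121,0],[0,0,0]],[[0.0017,-0.0129,-0.0002],[0,0,0]],[[-0.0017,-0.0129,-0.0002],[0,0,0]],[[-0.005,-0.0121,-0.0002],[0,0,0]],[[-0.0079,-0.0104,-0.0002],[0,0,0]],[[-0.0104,-0.0079,-0.0002],[0,0,0]],[[-0.0121,-0.005,-0.0002],[0,0,0]]]'
```

```text
clock: 4.75
ee_pos: [0.5958, -0.1073, 0.1388]
ee_rot: [[-0.965, 0.263, 0.001], [0.263, 0.965, -0.001], [-0.001, -0.001, -1.0]]
contact_force: [3.7, -1.7, 2.0]
gripper_width: 0.0192
finger_force: 20.9
```

```bash
python3 -m crank '[[[-0.0129,-0.0017,-0.0002],[0,0,0]],[[-0.0129,0.0017,-0.0002],[0,0,0]],[[-0.0121,0.005,-0.0002],[0,0,0]],[[-0.0104,0.0079,-0.0002],[0,0,0]],[[-0.0079,0.0104,-0.0002],[0,0,0]],[[-0.005,0.0121,-0.0002],[0,0,0]],[[-0.0017,0.0129,-0.0002],[0,0,0]],[[0.0017,0.0129,-0.0002],[0,0,0]]]'
```

```text
clock: 5.75
ee_pos: [0.5363, -0.0435, 0.1371]
ee_rot: [[-0.965, 0.261, 0.003], [0.261, 0.965, -0.001], [-0.003, -0.0, -1.0]]
contact_force: [9.1, -5.3, -3.8]
gripper_width: 0.0196
finger_force: 20.5
```

```bash
python3 -m crank '[[[0.005,0.0121,-0.0002],[0,0,0]],[[0.0079,0.0104,-0.0002],[0,0,0]],[[0.0104,0.0079,-0.0002],[0,0,0]],[[0.0121,0.005,-0.0002],[0,0,0]],[[0.0129,0.0017,-0.0002],[0,0,0]],[[0.0129,-0.0017,-0.0002],[0,0,0]],[[0.0121,-0.005,-0.0002],[0,0,0]],[[0.0104,-0.0079,-0.0002],[0,0,0]]]'
```

```text
clock: 6.75
ee_pos: [0.6175, -0.02, 0.1353]
ee_rot: [[-0.965, 0.261, -0.004], [0.261, 0.965, 0.001], [0.004, 0.0, -1.0]]
contact_force: [-3.8, 0.1, 10.4]
gripper_width: 0.019
finger_force: 21.7
```

```bash
python3 -m crank '[[[0.008,-0.0105,0.0008],[0,0,0]],[[0.005,-0.0121,0],[0,0,0]],[[0.001,-0.0065,0],[0,0,0]],[[0,0,0],[0,0,0]]]'
```

```text
clock: 7.25
ee_pos: [0.6337, -0.0506, 0.1354]
ee_rot: [[-0.965, 0.262, 0.001], [0.262, 0.965, -0.0], [-0.001, 0.0, -1.0]]
contact_force: [7.2, 1.2, -6.3]
gripper_width: 0.0192
finger_force: 20.4
```

```bash
python3 -m crank '[[[0.0007,-0.0064,0],[0,0,0]],[[-0.0007,-0.0064,-0.0002],[0,0,0]],[[-0.001,-0.0065,-0.0002],[0,0,0]],[[0,0,0],[0,0,0]]]'
```

```text
clock: 7.75
ee_pos: [0.6327, -0.071, 0.1351]
ee_rot: [[-0.965, 0.263, 0.002], [0.263, 0.965, -0.001], [-0.002, -0.001, -1.0]]
contact_force: [5.9, -1.0, -6.6]
gripper_width: 0.0197
finger_force: 20.3
```

```bash
python3 -m crank '[[[-0.0023,-0.0062,-0.0003],[0,0,0]],[[-0.003,-0.0059,-0.0003],[0,0,0]],[[-0.0036,-0.0054,-0.0002],[0,0,0]],[[0,0,0],[0,0,0]]]'
```

```text
clock: 8.25
ee_pos: [0.6234, -0.0898, 0.1346]
ee_rot: [[-0.965, 0.264, 0.001], [0.264, 0.965, -0.003], [-0.002, -0.002, -1.0]]
contact_force: [5.5, -2.5, -3.5]
gripper_width: 0.0195
finger_force: 20.5
```

```bash
python3 -m crank '[[[-0.0043,-0.005,-0.0003],[0,0,0]],[[-0.0049,-0.0043,-0.0003],[0,0,0]],[[-0.0054,-0.0036,-0.0002],[0,0,0]],[[0,0,0],[0,0,0]]]'
```

```text
clock: 8.75
ee_pos: [0.608, -0.1024, 0.1342]
ee_rot: [[-0.965, 0.264, -0.0], [0.264, 0.965, -0.002], [-0.001, -0.002, -1.0]]
contact_force: [2.3, -4.9, -0.2]
gripper_width: 0.0194
finger_force: 20.9
```

```bash
python3 -m crank '[[[-0.0059,-0.0029,-0.0003],[0,0,0]],[[-0.0062,-0.0021,-0.0003],[0,0,0]],[[-0.0064,-0.0013,-0.0002],[0,0,0]],[[0,0,0],[0,0,0]]]'
```

```text
clock: 9.25
ee_pos: [0.5896, -0.108, 0.1337]
ee_rot: [[-0.965, 0.263, -0.0], [0.263, 0.965, -0.001], [-0.0, -0.001, -1.0]]
contact_force: [-0.4, -5.3, 3.8]
gripper_width: 0.0194
finger_force: 21.2
```

```bash
python3 -m crank '[[[-0.0065,-0.0004,-0.0003],[0,0,0]],[[-0.0065,0.0004,-0.0003],[0,0,0]],[[-0.0064,0.0013,-0.0002],[0,0,0]],[[0,0,0],[0,0,0]]]'
```

```text
clock: 9.75
ee_pos: [0.5804, -0.1065, 0.1352]
ee_rot: [[-0.965, 0.261, 0.02], [0.261, 0.965, -0.004], [-0.021, 0.001, -1.0]]
contact_force: [27.0, -6.4, -10.1]
gripper_width: 0.0192
finger_force: 20.0
```

Hard stop felt (27 N) at about −94° world, or −79° in the jig frame. I'll hold briefly, then back off to −15° world.

```bash
python3 -m crank '[[[0,0,0],[0,0,0]],[[0.0064,-0.0013,0.0002],[0,0,0]],[[0.0065,-0.0004,0.0003],[0,0,0]],[[0.0065,0.0004,0.0003],[0,0,0]],[[0.0064,0.0013,0.0002],[0,0,0]],[[0.0062,0.0021,0.0003],[0,0,0]],[[0.0059,0.0029,0.0003],[0,0,0]],[[0,0,0],[0,0,0]]]'
```

```text
clock: 10.75
ee_pos: [0.6085, -0.099, 0.1349]
ee_rot: [[-0.965, 0.261, -0.001], [0.261, 0.965, 0.002], [0.001, 0.001, -1.0]]
contact_force: [-1.6, 0.4, 9.3]
gripper_width: 0.0193
finger_force: 22.1
```

```bash
python3 -m crank '[[[0.0054,0.0036,0.0002],[0,0,0]],[[0.0049,0.0043,0.0003],[0,0,0]],[[0.0043,0.005,0.0003],[0,0,0]],[[0.0036,0.0054,0.0002],[0,0,0]],[[0.003,0.0059,0.0003],[0,0,0]],[[0,0,0],[0,0,0]],[[0,0,0],[0,0,0]]]'
```

```text
clock: 11.62
ee_pos: [0.6279, -0.0745, 0.1354]
ee_rot: [[-0.965, 0.261, -0.005], [0.261, 0.965, 0.002], [0.005, 0.001, -1.0]]
contact_force: [-4.4, 1.3, 8.6]
gripper_width: 0.0192
finger_force: 22.0
```

```bash
python3 -m crank '[[[0.002,0.0045,0.0001],[0,0,0]],[[0,0,0],[0,0,0]],[[0,0,0],[0,0,0]]]'
```

```text
clock: 12.0
ee_pos: [0.6293, -0.0705, 0.1354]
ee_rot: [[-0.965, 0.261, -0.006], [0.261, 0.965, 0.002], [0.006, 0.0, -1.0]]
contact_force: [-6.1, 0.4, 9.3]
gripper_width: 0.0195
finger_force: 22.0
```

Now I'll open the gripper, lift, and check the handle's angle.

```bash
python3 -m crank '[[[0,0,0],[0,0,0]],[[0,0,0],[0,0,0]],[[0,0,0.01],[0,0,0]],[[0,0,0.04],[0,0,0]],[[0,0,0.05],[0,0,0]],[[-0.02,0.005,0.05],[0,0,0]],[[-0.02,0.005,0.02],[0,0,0]],[[0,0,0],[0,0,0]]]' 0.06
python3 - <<'E'
from h import *
c=r.read_camera("wrist"); look(c); np.save("pics/w3.npy",c,allow_pickle=True)
C=np.array([.5835,-.0572,0]); x=np.array([.966,-.2585,0])
print("expected handle top, knob top, axis px",proj(c,[C+.05*x+[0,0,.168],C-.118*x+[0,0,.112],C+[0,0,.12]]),r.observe()["ee_pos"])
cv2.imwrite("pics/w3.png",c["image"][:,:,::-1])
E
```

```text
clock: 13.0
ee_pos: [0.5919, -0.0616, 0.3082]
ee_rot: [[-0.965, 0.262, 0.004], [0.262, 0.965, 0.001], [-0.004, 0.002, -1.0]]
contact_force: [0.5, 0.2, -1.7]
gripper_width: 0.0598
finger_force: 0.0
plate ((0.5417003631591797, -0.04681214690208435), (0.12186221033334732, 0.21563312411308289), 74.97901916503906)
yel 2830.0 ((87.0, 234.5), (59.0, 62.0), 90.0) [ 0.61439943 -0.28639715]
yel 2045.5 ((89.70000457763672, 131.1000213623047), (49.64070510864258, 49.64070510864258), 26.56505012512207) [ 0.49924107 -0.23047814]
yel 158.5 ((258.2500305175781, 51.750003814697266), (14.142135620117188, 14.849241256713867), 45.0) [ 0.47146484 -0.02782966]
red 434.5 ((258.5, 214.0), (17.0, 30.0), 0.0) [ 0.630635   -0.07082752]
red 342.5 ((480.2691955566406, 187.84617614746094), (18.582456588745117, 51.03241729736328), 33.6900634765625) [0.66494418 0.16629535]
expected handle top, knob top, axis px [[259.58196493 221.8711913 ]
 [258.81498398  49.49038449]
 [259.13246876 163.52201799]] [ 0.59182069 -0.06157539  0.30656219]
```

View pics/w3.png

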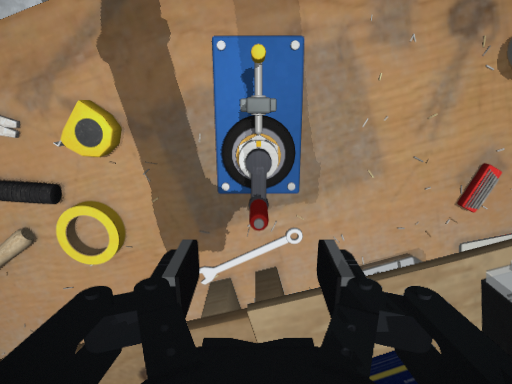

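The handle (258,214), mark and knob (258,52) are in line, so the hole faces the pin. I'll push the knob from behind with shut fingers.

```bash
python3 -m crank '[[[-0.037,0.0103,-0.015],[0,0,0]],[[-0.037,0.0103,-0.015],[0,0,0]],[[-0.037,0.0103,-0.015],[0,0,0]],[[-0.0365,0.0103,-0.015],[0,0,0]],[[0,0,-0.03],[0,0,0]],[[0,0,0],[0,0,0]],[[0,0,0],[0,0,0]]]' 0.0 20
```

```text
clock: 13.92
ee_pos: [0.4449, -0.0208, 0.2159]
ee_rot: [[-0.965, 0.263, -0.0], [0.263, 0.965, -0.001], [0.0, -0.001, -1.0]]
contact_force: [-0.1, -0.2, 0.1]
gripper_width: 0.0
finger_force: 0.0
```

```bash
python3 -m crank '[[[0,0,-0.03],[0,0,0]],[[0,0,-0.03],[0,0,0]],[[0,0,-0.03],[0,0,0]],[[0,0,-0.03],[0,0,0]],[[0,0,-0.01],[0,0,0]],[[0,0,0],[0,0,0]]]'
```

```text
clock: 14.68
ee_pos: [0.4448, -0.0207, 0.0859]
ee_rot: [[-0.965, 0.262, -0.0], [0.262, 0.965, -0.0], [0.0, -0.0, -1.0]]
contact_force: [0.0, -1.0, 0.9]
gripper_width: -0.0001
finger_force: 0.0
```

```bash
python3 -m crank '[[[0.0048,-0.0013,0],[0,0,0]],[[0.0048,-0.0013,0],[0,0,0]],[[0.0048,-0.0013,0],[0,0,0]],[[0.0048,-0.0013,0],[0,0,0]],[[0.0048,-0.0013,0],[0,0,0]],[[0,0,0],[0,0,0]]]'
```

```text
clock: 15.42
ee_pos: [0.4689, -0.0272, 0.0856]
ee_rot: [[-0.965, 0.262, 0.001], [0.262, 0.965, -0.0], [-0.001, -0.0, -1.0]]
contact_force: [0.4, -0.1, -0.8]
gripper_width: 0.0002
finger_force: 0.0
```

```bash
python3 -m crank '[[[0.0029,-0.0008,0],[0,0,0]],[[0.0029,-0.0008,0],[0,0,0]],[[0.0029,-0.0008,0],[0,0,0]],[[0.0019,-0.0005,0],[0,0,0]],[[0,0,0],[0,0,0]]]'
```

```text
clock: 16.05
ee_pos: [0.4791, -0.03, 0.0856]
ee_rot: [[-0.965, 0.262, 0.001], [0.262, 0.965, -0.0], [-0.001, -0.0, -1.0]]
contact_force: [-0.8, 0.1, -0.6]
gripper_width: -0.0002
finger_force: 0.2
```

```bash
python3 -m crank '[[[0.0029,-0.0008,0],[0,0,0]],[[0.0029,-0.0008,0],[0,0,0]],[[0,0,0],[0,0,0]]]'
```

```text
clock: 16.42
ee_pos: [0.4803, -0.0305, 0.0848]
ee_rot: [[-0.965, 0.261, -0.009], [0.261, 0.965, 0.002], [0.009, -0.001, -1.0]]
contact_force: [-12.0, 4.6, 9.5]
gripper_width: 0.0002
finger_force: 6.4
```

```bash
python3 - <<'E'
from h import *
c=r.read_camera("wrist")
cv2.imwrite("pics/w4.png",c["image"][:,:,::-1])
E
```

```text
(no output)
```

View pics/w4.png

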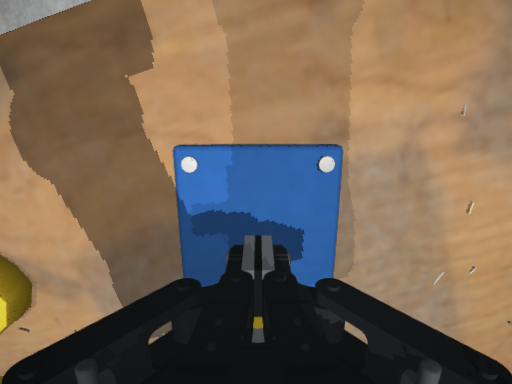

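The fingers are hard against the knob: 12 N at 106 mm from the axis, which matches the home position. The yellow knob shows at (258,322). I'll back away, lift and check.

```bash
python3 -m crank '[[[-0.01,0.0027,0],[0,0,0]],[[-0.014,0.0038,0],[0,0,0]],[[0,0,0.04],[0,0,0]],[[0,0,0.05],[0,0,0]],[[0.01,-0.003,0.05],[0,0,0]],[[0.05,-0.013,0.03],[0,0,0]],[[0.05,-0.013,0.03],[0,0,0]],[[0,0,0.02],[0,0,0]]]'
python3 - <<'E'
from h import *
c=r.read_camera("wrist"); look(c)
cv2.imwrite("pics/w5.png",c["image"][:,:,::-1])
E
```

```text
clock: 17.48
ee_pos: [0.5733, -0.0548, 0.3068]
ee_rot: [[-0.965, 0.263, 0.003], [0.263, 0.965, -0.001], [-0.003, -0.001, -1.0]]
contact_force: [-1.0, -0.8, -0.3]
gripper_width: -0.0001
finger_force: 0.0
plate ((0.5415728092193604, -0.0468251034617424), (0.12242096662521362, 0.21683140099048615), 74.93577575683594)
yel 2764.0 ((87.50001525878906, 247.00003051757812), (65.76092529296875, 54.44721603393555), 45.0) [ 0.61106445 -0.28624796]
yel 2029.5 ((89.28662872314453, 145.47451782226562), (51.07756423950195, 48.44387435913086), 28.610458374023438) [ 0.49504838 -0.2305496 ]
yel 138.5 ((256.7500305175781, 99.25000762939453), (12.727920532226562, 13.435027122497559), 45.0) [ 0.49815492 -0.0353419 ]
red 265.5 ((256.5, 225.5), (19.0, 17.0), 90.0) [ 0.62358281 -0.06982832]
red 359.5 ((478.3244934082031, 199.56414794921875), (20.545806884765625, 51.212486267089844), 34.38034439086914) [0.6584046  0.16841521]
```

View pics/w5.png

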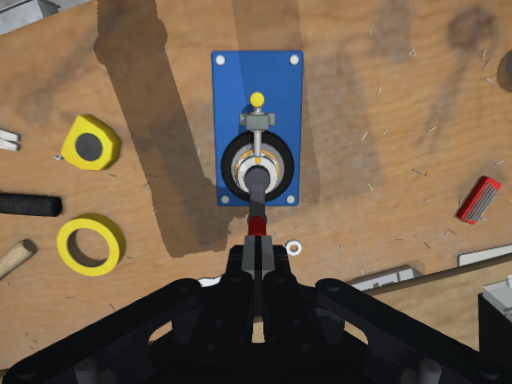

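The knob (257,99) is now about 88 mm from the axis, so the pin is home. The handle points straight away from it, and the arm is clear of everything.

```bash
python3 -c "
from rig import r
print(r.sign_off())"
```

```text
the job is handed in; nothing more can be done
None
```

The job is handed in, though sign-off gave no verdict: I cranked the nut to the hard stop, backed it off about 0.2 turn to the first alignment, and pushed the lock pin home (knob about 88 mm from the axis). The gripper is clear, and I never went near the jar or the tape measure.

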